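# Load the glass mosaic into the curing cabinet

## Task

The little glass mosaic on its metal carrier plate is glued up and ready to cure. Lift the carrier off the glue-up board, keep it level, and slide it into the runners of the open curing cabinet, tab end outwards, until it is fully home against the stop; then push the cabinet door shut until it seats on its catch and let go. Do not disturb the jar, the brush or the glass offcut lying about.

Things in the scene. Friction and masses are not known exactly. Their poses are not given: they have to be found in the camera images.
- carrier: Flat aluminium plate 150 x 66 x 10 mm, about 0.3 kg, carrying a green and blue glass mosaic (112 x 48 mm, 7 mm above the plate) clipped on top; its long sides are free to grip. Origin: centre of the plate's underside, tab not counted. x: along the length, away from the tab (leading end at x = +75 mm); y: across the width; z up. Starts on the board's rests, tab end in the fence's notch.
- carrier_tab (a point): Middle of the carrier's flat pull tab: 26 long x 24 wide x 10 mm thick, in the plane of the plate, sticking out of its rear edge from x = -75 to -101 mm (this point: x = -88, y = 0, z = 5 mm; axes of the carrier). On the board it lies in the notch and cannot be gripped; there only the long sides can.
- board: Plywood glue-up board, fixed, 235 x 130 x 12 mm, axes as the carrier. Two rests (22 mm along x, 44 mm wide, centred at x = -50 and +45 mm) rise to 32 mm above the bench; the carrier's sides overhang them. A fence 48 mm high (x = -106 to -78 mm, 110 mm wide) has a 31 mm notch for the tab. Origin: on the bench under the carrier's origin as it starts (within 2 mm).
- cabinet: Low white sheet-metal curing cabinet, fixed: 200 deep (x) x 190 wide (y) x 104 mm high; low controls (to 120 mm) on the rear of its top. Origin: centre of its footprint, on the bench. The front face with the mouth is the plane x = -100 mm, looking to its -x; the carrier goes in towards +x. Being so low, a gripper pointing down at the tab passes above its top.
- cabinet_mouth (a point): Middle of the mouth on the front face, level with the runner tops, 58 mm above the bench (cabinet x = -100, y = 0). The mouth is 80 mm wide, flared to the slot's 70 mm within 16 mm; keeper rails over the plate's edges leave the slot 14 mm high (58 to 72 mm above the bench). Fingers holding the plate's long sides do not fit in. Axes of the cabinet.
- cabinet_home (a point): Where the carrier's origin lies when it is fully home against the stop (cabinet x = -24, y = 0, z = 58 mm); axes of the cabinet, carrier x along cabinet x. The plate's rear edge is then 1 mm inside the front face and only the tab sticks out (25 mm). The slot's front part carries the plate level once more than half of it is in.
- door (a joint): Angle of the side-hinged door: 0 shut, grows as it opens; starts at 1.55 to 1.85 rad. It stays where it is left (friction 0.06 N m). In the last 0.06 rad a sprung roller catch at the free edge resists (about 7 N at door_push), then holds it shut. A grey pan 188 mm wide, 36 mm deep, 14 to 102 mm above the bench, hollow behind to close over the tab; amber window in front.
- door_hinge (a point): On the vertical hinge line, 58 mm above the bench, at the left edge of the front face seen from in front (cabinet x = -100, y = +95 mm). Its axes turn with the door: z up, the door runs along its -y to the free edge, -x is the outward side, the outer face at x = -36 mm. At 0 its axes are the cabinet's; opening turns it clockwise from above.
- door_push (a point): A good place to push: on the door's outer face, 130 mm from the hinge line, 90 mm above the bench; axes as door_hinge. The door's small knob sits lower and nearer the free edge (165 mm from the hinge, 31 to 49 mm above the bench, sticking out 18 mm).
- jar: Lidded glue jar, 54 mm across, 75 mm high, a bystander. Origin: centre of its underside.
- brush: Brush lying on the bench, 170 mm long, a bystander. Origin: about its middle, on the bench.
- offcut: Green glass offcut lying flat, 90 x 60 x 5 mm, a bystander. Origin: centre of its underside.
Not all that is in view belongs to the job. There is more than one size of the carrier; the job needs the smallest.

How it is judged:
At the end, for the whole second after the job is handed in: The carrier lies at rest and level on the cabinet's runners, tab outwards, within 5 mm of fully home along the slot (within 4 mm across and in height, within 0.06 rad), and the door is shut on its catch (within 0.022 rad), with nothing held (x of carrier in the frame of cabinet_home between -0.005 and 0.005 m and y of carrier in the frame of cabinet_home between -0.004 and 0.004 m and z of carrier in the frame of cabinet_home between -0.004 and 0.004 m and angle between the x axis of carrier and the x axis of cabinet, either way round below 0.06 rad and angle between carrier's own z axis and vertical below 0.06 rad and value of joint door below 0.022 rad and linear speed of carrier below 0.01 m/s); the robot touches nothing.
It fails at once if the carrier is tipped by more than 0.35 rad (20 degrees) (angle between carrier's own z axis and vertical above 0.35 rad).
It fails at once if the jar is moved by more than 30 mm (distance of jar from where it was at the start of the episode above 0.03 m).
It fails at once if the brush is moved by more than 30 mm (distance of brush from where it was at the start of the episode above 0.03 m).
It fails at once if the glass offcut is moved by more than 30 mm (distance of offcut from where it was at the start of the episode above 0.03 m).
It also fails if it takes over 72 s, if anything falls off the work surface, if the arm or the gripper's body presses on something with over 40 N, if the wrist force passes 120 N, or if a joint passes its speed limit or range.

## Robot

A 6-joint arm with a two-finger parallel gripper is mounted at the origin on the work surface. World frame = base frame: x ahead of the robot, y to its left, z up, the work surface at z = 0. Lengths are in m, angles in rad, forces in N, time in s.
With the tool pointing down it reaches from about 0.25 to 0.725 m from the base axis. Payload 4 kg.
Tool frame: the origin (TCP) lies at the very end of the fingers, on their centre line; the grasp point (between the pads) lies 19 mm behind it; z points along the fingers, y is the line along which they close (so a half turn about z gives the same grasp; the last joint's range is limited). The gripper opens to 85 mm and grips with 20 to 120 N. Pads are 22 mm wide; open, the fingers measure 114 mm over their backs; the gripper's body (76 mm by 85 mm) begins 54 mm behind the grasp point. The pads swing forward as they close: fully open they stand 13 mm farther back than shut.
Start: joints at [-1.302, 0.241, 0.005, 1.335, 0, 1.571], TCP at [0.133, -0.482, 0.231] pointing down, gripper open.
Joint ranges: [-2.72, 2.72], [-1.05, 1.87], [-1.09, 1.28], [-1.99, 2.15], [-1.42, 1.44], [-3.14, 3.14]. Speed limits (rad/s): [2.79, 2.79, 3.14, 3.14, 3.14, 3.14].

## Interface

Orientations are given as a unit quaternion [x, y, z, w].
In Python, from workcell import monitor, viewer, job gives the robot as it stands.
- The arm moves only by the tool arm_command, never from a script. Its argument "increments" is a list of rows, each an object of numbers: "dx", "dy", "dz": the shift along the tool's x, y, z in cm; "wx", "wy", "wz": the turn, a rotation vector about the tool's x, y, z in rad; "grip": the finger opening in cm, from 0 to 8.54. In form: [{"dx": .., "dy": .., "dz": .., "wx": .., "wy": .., "wz": .., "grip": ..}, ...]. A call has 1 to 10 rows; each row is the pose to reach, as a shift and turn from the pose commanded when the call began, along the tool's axes at that moment; what a row does not reach only later rows make up. A row lasts 1/10 s, in which the tool goes at most 50 mm and 8.59 degrees, less where a joint would pass 70% of its speed; a pose out of reach is approached as far as the arm can. A call with a gripper value outside its range is refused whole. The fingers move at their own pace and stop on an object; the grip force is fixed at half the most. Time passes only in rows, so rows that repeat a pose let the fingers close. It gives the time, the measured TCP pose, the force, the opening and the grip force at its end, in the units of the state.
- monitor.get_obs(): the state, without advancing time (a new reading comes with each control period).
- viewer.camera(name): name is "scene" or "top" or "wrist"; returns (picture, depth): 480x640x3 uint8, red, green, blue; 480x640 float32, m along the optical axis (not along the pixel's ray), 0 where there is no reading.
- viewer.get_calibration(name): a dict with "fovy" (degrees; the focal length in pixels is half the picture's height over the tangent of half this angle, whatever the lens; pixels are square), "cx", "cy" (the principal point, pixels), "view" (4x4, takes a point from world to camera coordinates). Camera axes: x right, y up, looking along -z (the intrinsics and any distortion apply to the point x, -y, -z); pixel columns grow to the right and rows downward; lengths in m; the calibration is good to about 2 mm. A picture is of the moment at which its call begins: read the wrist's pose just before it. get_calibration takes no time and is no camera call; for the wrist camera it gives the pose at the moment of the call.
- job.job_done(): hands the job in; it is judged then, once.
The state is a dict: "clock": time; "joint_pos": joint angles; "joint_vel": joint speeds; "tau": joint torques, N m; "eef_pos": TCP position; "tool_rot": TCP orientation; "ft_force": force on the tool from outside, world axes, zero at the start; "ft_torque": the same for the moment, N m; "grip_width": finger opening in m; "grasp_force": force on a finger pad.
Only numpy, scipy, OpenCV 4.12 (cv2) and the standard library are available. Lean on these libraries where they do the work, as an engineer would, in place of code of your own. Each camera call takes 0.05 s, during which the arm holds its last target. There are 200 camera calls.

## Working session

There is one attempt and no reset: what is moved stays moved. The work goes in short steps, Python scripts to look and compute and a tool call to move; the robot and the scene stay as the last step left them, time stands still between calls to the robot, and variables do not carry over. Pictures are saved under pics/ and viewed, at most 10 in all, crops included, and the job is handed in when it is done.

Besides the shell and the picture viewer there is one more tool, called after ">>>" as name(argument=value, ...) on one line, values as JSON. arm_command: Moves the arm, as the interface text tells. Its arguments: {"type":"object","properties":{"increments":{"type":"array","items":{"type":"object","properties":{"dx":{"type":"number"},"dy":{"type":"number"},"dz":{"type":"number"},"wx":{"type":"number"},"wy":{"type":"number"},"wz":{"type":"number"},"grip":{"type":"number"}}}}},"required":["increments"]}

```bash
mkdir -p pics
cat > h.py <<'E'
import numpy as np, cv2
from workcell import monitor, viewer, job
def snap(n,f):
    c=viewer.get_calibration(n); p,d=viewer.camera(n)
    cv2.imwrite('pics/%s.png'%f,p[:,:,::-1]); np.savez('pics/%s.npz'%f,d=d,p=p,V=c['view'],k=[c['fovy'],c['cx'],c['cy']])
    return c
def load(f):
    return np.load('pics/%s.npz'%f)
def w(z,u,v,h=None):
    "pixel -> world, by depth or on plane z=h"
    f=240/np.tan(np.radians(z['k'][0])/2); V=np.linalg.inv(z['V'])
    r=np.array([(u-z['k'][1])/f,-(v-z['k'][2])/f,-1.])
    if h is None: return (V@np.r_[r*np.median(z['d'][int(v)-1:int(v)+2,int(u)-1:int(u)+2]),1])[:3]
    R=V[:3,:3]@r; return V[:3,3]+R*(h-V[2,3])/R[2]
E
python3 - <<'E'
from h import *
for n in('scene','top'):
    c=snap(n,n+'0'); print({k:(np.round(v,3).tolist() if k=='view' else v) for k,v in c.items()})
print(monitor.get_obs())
E
```

```text
{'fovy': 47.687212151943235, 'cx': 320.80775089084005, 'cy': 242.6475622595612, 'view': [[0.79, 0.613, 0.009, -0.37], [-0.358, 0.45, 0.818, 0.195], [0.498, -0.649, 0.575, -1.81], [0.0, 0.0, 0.0, 1.0]]}
{'fovy': 51.55372308163717, 'cx': 319.8092045021906, 'cy': 240.12950792515326, 'view': [[0.002, -1.0, 0.007, -0.15], [0.996, 0.002, 0.088, -0.553], [-0.088, 0.007, 0.996, -1.562], [0.0, 0.0, 0.0, 1.0]]}
{'clock': 0.1, 'joint_pos': array([-1.30201022e+00,  2.41349537e-01,  3.85631028e-03,  1.33518260e+00,
       -1.15022958e-05,  1.57076645e+00]), 'joint_vel': array([-1.11602588e-03, -1.83356678e-03,  3.37463418e-03,  8.90957848e-04,
        3.14693329e-05,  1.35470381e-03]), 'tau': array([-8.18522094e-04, -3.73137152e+01,  2.53009969e+01,  1.08405371e-02,
       -8.97433824e-05, -1.65251311e-06]), 'eef_pos': array([ 0.13262855, -0.48150792,  0.23049502]), 'tool_rot': array([ 9.90980398e-01,  1.34003611e-01, -1.31601226e-04, -9.30506073e-04]), 'ft_force': array([0.10842017, 0.3770742 , 0.31409138]), 'ft_torque': array([-0.03945336,  0.0111998 , -0.03269155]), 'grasp_force': 0.0, 'grip_width': 0.08553614277846802}
```

View pics/top0.png

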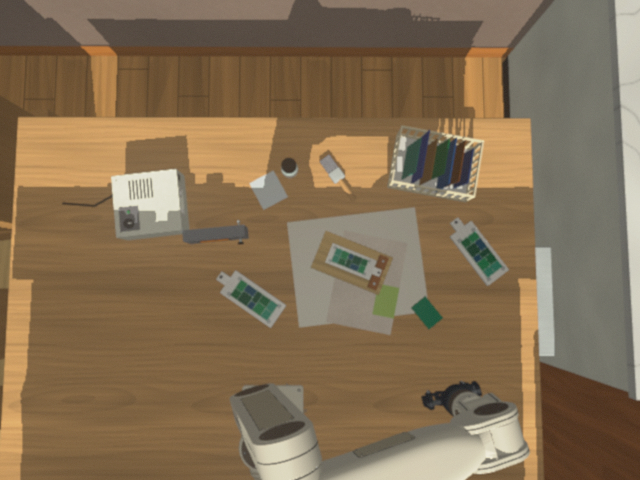

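View pics/scene0.png

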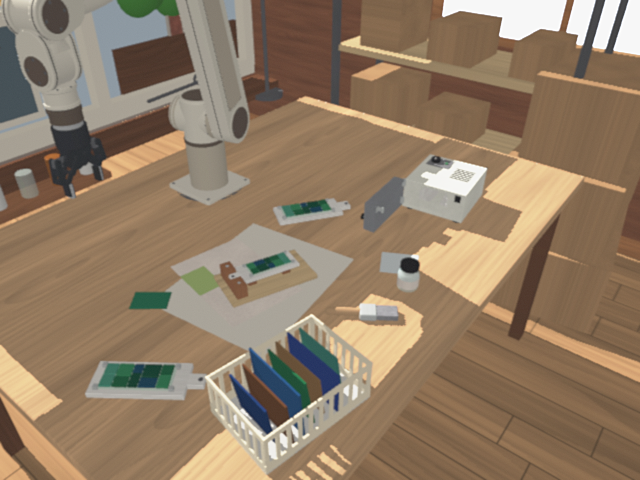

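Top view: the candidate carriers are at (250,298), (352,261) and (478,252). The one at (352,261) looks smallest and sits on the board, with the fence at (378,272). The cabinet is at (148,203), its mouth facing image right, with the door at (215,233). I'll confirm in an enlarged crop.

Run:
```python
from h import *
z=load('top0')
p=z['p'][:,:,::-1]
a=cv2.resize(p[220:305,300:400],None,fx=6,fy=6,interpolation=2)
b=cv2.resize(p[160:250,100:260],None,fx=5,fy=5,interpolation=2)[:,:800]
o=np.zeros((600,800,3),'u1'); o[:]=0
a=cv2.resize(p[225:300,305:400],None,fx=4,fy=4,interpolation=2);o[:300,:380]=a
c=cv2.resize(p[215:290,445:515],None,fx=4,fy=4,interpolation=2);o[:300,400:680]=c
b=cv2.resize(p[165:240,105:255],None,fx=4,fy=4,interpolation=2);o[300:,:600]=b
cv2.imwrite('pics/crop0.png',o)
for u,v in [(352,261),(378,272),(330,256),(250,298),(478,252),(150,185),(178,180),(181,230),(120,232),(118,180),(245,236),(190,237),(289,166),(330,165),(427,312),(386,300),(268,190)]: print(u,v,w(z,u,v).round(3))
# table sanity
print(w(z,300,370).round(3),w(z,200,130).round(3))
```

```text
352 261 [ 0.485 -0.249  0.051]
378 272 [ 0.451 -0.332  0.042]
330 256 [ 0.502 -0.181  0.041]
250 298 [0.369 0.072 0.022]
478 252 [ 0.516 -0.655  0.021]
150 185 [0.713 0.37  0.108]
178 180 [0.733 0.291 0.087]
181 230 [0.577 0.274 0.099]
120 232 [0.569 0.457 0.104]
118 180 [0.729 0.469 0.103]
245 236 [0.561 0.083 0.073]
190 237 [0.555 0.245 0.104]
289 166 [ 0.781 -0.052  0.076]
330 165 [ 0.799 -0.181  0.018]
427 312 [ 0.325 -0.493  0.002]
386 300 [ 0.363 -0.362  0.   ]
268 190 [0.719 0.021 0.001]
[ 0.142 -0.087  0.001] [0.919 0.247 0.002]
```

View pics/crop0.png

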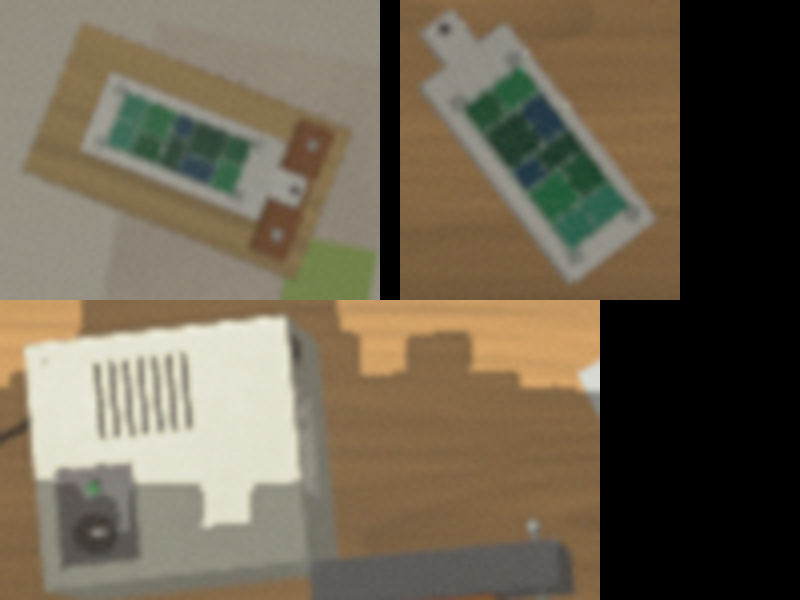

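The plate on the board at (352,261) is the smaller one and lies in the fenced board, so it's the one wanted. The loose plates are longer. Next I'll fit the poses from the depth image.

```bash
cat >> h.py <<'E'
def cloud(z):
    f=240/np.tan(np.radians(z['k'][0])/2); v,u=np.mgrid[:480,:640]; d=z['d']
    P=np.stack([(u-z['k'][1])/f*d,-(v-z['k'][2])/f*d,-d,np.ones_like(d)],-1)
    P=(P@np.linalg.inv(z['V']).T)[...,:3]; P[d==0]=np.nan; return P
def rect(P,m):
    q=P[m][:,:2]*1000
    return cv2.minAreaRect(q.astype('f4'))
E
python3 - <<'E'
from h import *
z=load('top0'); P=cloud(z); X,Y,Z=P[...,0],P[...,1],P[...,2]
box=lambda a,b,c,d:(X>a)&(X<b)&(Y>c)&(Y<d)
for n,m in dict(cab=box(.5,.8,.26,.56)&(Z>.095)&(Z<.125),door=box(.5,.65,.03,.262)&(Z>.085)&(Z<.11),board=box(.35,.6,-.42,-.1)&(Z>.007)&(Z<.06),car=box(.35,.6,-.42,-.1)&(Z>.036)&(Z<.06)).items():
    mm=cv2.morphologyEx(m.astype('u1'),cv2.MORPH_OPEN,np.ones((3,3),'u1'))>0
    print(n,m.sum(),rect(P,mm),np.nanmedian(Z[mm]))
R=monitor.get_obs(); C=viewer.get_calibration('wrist'); V=np.linalg.inv(C['view'])
from scipy.spatial.transform import Rotation as Ro
T=Ro.from_quat(R['tool_rot']).as_matrix()
print('cam in tool',T.T@(V[:3,3]-R['eef_pos']),(T.T@V[:3,:3]).round(3).tolist(),C['fovy'],C['cx'],C['cy'])
E
```

```text
cab 4125 ((645.9014892578125, 375.98492431640625), (219.9530792236328, 212.0726318359375), 6.669888496398926) 0.10396810023449632
door 730 ((567.22509765625, 172.92970275878906), (36.507965087890625, 181.1895294189453), 5.410261631011963) 0.10156532314865319
board 2913 ((482.158447265625, -249.75729370117188), (235.62301635742188, 129.18736267089844), 68.42915344238281) 0.03639279715748822
car 1248 ((478.9267272949219, -259.197265625), (181.17897033691406, 108.6760482788086), 67.79902648925781) 0.045840635977709154
cam in tool [ 0.07566664 -0.00122147 -0.143161  ] [[-0.001, 0.956, 0.293], [1.0, 0.0, 0.001], [0.001, 0.293, -0.956]] 64.727559679781 319.7868512560286 243.57678920941905
```

```bash
cat >> h.py <<'E'
from scipy.spatial.transform import Rotation as Ro
def go(p,yaw,tilt=0):
    "increments (cm, rad) to reach TCP p, tool down, tool x heading yaw (rad); tilt about tool y"
    o=monitor.get_obs(); T=Ro.from_quat(o['tool_rot'])
    G=Ro.from_euler('z',yaw)*Ro.from_euler('x',np.pi)*Ro.from_euler('y',tilt)
    print('clock',round(o['clock'],2),'tcp',o['eef_pos'].round(4),'w',o['grip_width'].round(4),'d cm',(T.inv().apply(np.array(p)-o['eef_pos'])*100).round(2),'rot',(T.inv()*G).as_rotvec().round(4))
E
python3 -c "
from h import *
go([.47,-.26,.22],1.194)"
```

```text
Traceback (most recent call last):
  File "h.py", line 27, in go
    print('clock',round(o['clock'],2),'tcp',o['eef_pos'].round(4),'w',o['grip_width'].round(4),'d cm',(T.inv().apply(np.array(p)-o['eef_pos'])*100).round(2),'rot',(T.inv()*G).as_rotvec().round(4))
                                                                      ^^^^^^^^^^^^^^^^^^^^^
AttributeError: 'float' object has no attribute 'round'
```

```bash
sed -i "s/o\['grip_width'\].round(4)/round(o['grip_width'],4)/" h.py
python3 -c "
from h import *
go([.47,-.26,.22],1.194)"
```

```text
clock 0.1 tcp [ 0.1326 -0.4815  0.2305] w 0.0855 d cm [ 38.41 -12.39   1.07] rot [-1.700e-03 -9.000e-04 -9.252e-01]
```

>>> arm_command(increments=[{"dx": 38.4,"dy": -12.4,"dz": 1.0,"wz": -0.925,"grip": 8.54},{"dx": 38.4,"dy": -12.4,"dz": 1.0,"wz": -0.925,"grip": 8.54},{"dx": 38.4,"dy": -12.4,"dz": 1.0,"wz": -0.925,"grip": 8.54},{"dx": 38.4,"dy": -12.4,"dz": 1.0,"wz": -0.925,"grip": 8.54},{"dx": 38.4,"dy": -12.4,"dz": 1.0,"wz": -0.925,"grip": 8.54},{"dx": 38.4,"dy": -12.4,"dz": 1.0,"wz": -0.925,"grip": 8.54},{"dx": 38.4,"dy": -12.4,"dz": 1.0,"wz": -0.925,"grip": 8.54},{"dx": 38.4,"dy": -12.4,"dz": 1.0,"wz": -0.925,"grip": 8.54},{"dx": 38.4,"dy": -12.4,"dz": 1.0,"wz": -0.925,"grip": 8.54},{"dx": 38.4,"dy": -12.4,"dz": 1.0,"wz": -0.925,"grip": 8.54}])

```text
validation failed for argument at $.in...
```

```bash
python3 -c "
from h import *
go([.47,-.26,.22],1.194)
snap('wrist','w1')
go([.63,.19,.26],1.67)"
```

```text
clock 0.1 tcp [ 0.1326 -0.4815  0.2305] w 0.0855 d cm [ 38.41 -12.39   1.07] rot [-1.700e-03 -9.000e-04 -9.252e-01]
clock 0.15 tcp [ 0.1327 -0.4816  0.2306] w 0.0852 d cm [ 65.78 -51.54  -2.85] rot [-1.4000e-03 -1.2000e-03 -1.4012e+00]
```

View pics/w1.png

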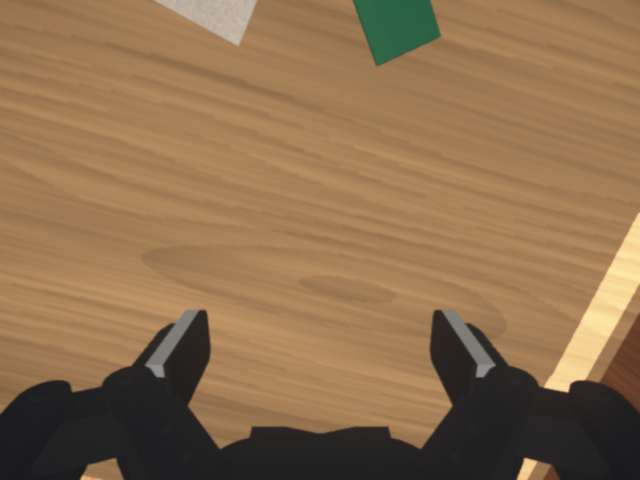

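The call was refused and nothing moved; the picture shows bare bench and fingers only. I'll retry with full rows.

>>> arm_command(increments=[{"dx": 38.4,"dy": -12.4,"dz": 1.0,"wx": 0,"wy": 0,"wz": -0.925,"grip": 8.5},{"dx": 38.4,"dy": -12.4,"dz": 1.0,"wx": 0,"wy": 0,"wz": -0.925,"grip": 8.5},{"dx": 38.4,"dy": -12.4,"dz": 1.0,"wx": 0,"wy": 0,"wz": -0.925,"grip": 8.5},{"dx": 38.4,"dy": -12.4,"dz": 1.0,"wx": 0,"wy": 0,"wz": -0.925,"grip": 8.5},{"dx": 38.4,"dy": -12.4,"dz": 1.0,"wx": 0,"wy": 0,"wz": -0.925,"grip": 8.5},{"dx": 38.4,"dy": -12.4,"dz": 1.0,"wx": 0,"wy": 0,"wz": -0.925,"grip": 8.5},{"dx": 38.4,"dy": -12.4,"dz": 1.0,"wx": 0,"wy": 0,"wz": -0.925,"grip": 8.5},{"dx": 38.4,"dy": -12.4,"dz": 1.0,"wx": 0,"wy": 0,"wz": -0.925,"grip": 8.5},{"dx": 38.4,"dy": -12.4,"dz": 1.0,"wx": 0,"wy": 0,"wz": -0.925,"grip": 8.5},{"dx": 38.4,"dy": -12.4,"dz": 1.0,"wx": 0,"wy": 0,"wz": -0.925,"grip": 8.5}])

```text
clock: 1.15
eef_pos: [0.4707, -0.2593, 0.2205]
tool_rot: [0.826, 0.563, -0.001, -0.001]
ft_force: [-0.3, -0.4, 0.1]
grip_width: 0.0848
grasp_force: 0.0
```

```bash
python3 -c "
from h import *
snap('wrist','w2')
go([.63,.19,.26],1.67)"
```

```text
clock 1.2 tcp [ 0.4696 -0.2602  0.2207] w 0.0853 d cm [47.76 -1.63 -3.94] rot [-1.800e-03 -1.000e-04 -4.752e-01]
```

View pics/w2.png

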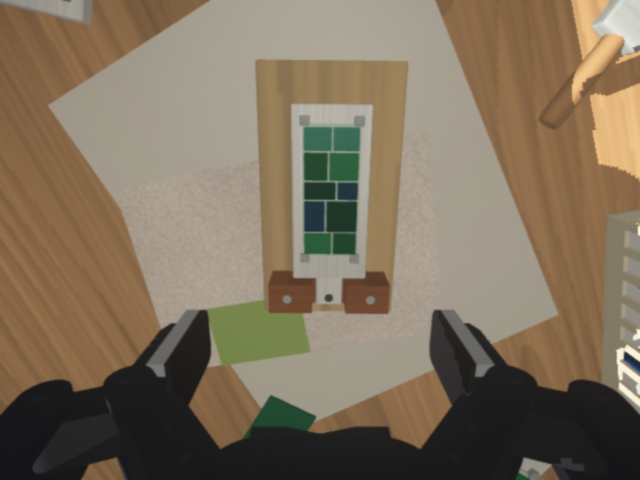

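Wrist view: plate corners at about (292,104), (373,104), (367,278), (293,278), fence behind it and the tab in its notch at (329,290).

```bash
python3 -c "
from h import *
z=load('w2')
c=[w(z,u,v,.042) for u,v in [(292,104),(373,104),(367,278),(293,278)]]
for q in c: print(q.round(4))
A,B,C,D=c
print(np.linalg.norm(A-B),np.linalg.norm(C-D),np.linalg.norm(A-D),np.linalg.norm(B-C))
f=(A+B-C-D)/2; print('yaw',np.arctan2(f[1],f[0]),'ctr',(A+B+C+D)/4)
print(w(z,329,297,.042), w(z,330,180),w(z,300,110))
P=cloud(z);m=(P[...,2]>.037)&(P[...,2]<.056);m[285:]=0;m[:95]=0;m[:,:280]=0;m[:,385:]=0
m=cv2.morphologyEx(m.astype('u1'),cv2.MORPH_OPEN,np.ones((25,25),'u1'))>0
print(rect(P,m))
"
```

```text
[ 0.4841 -0.1632  0.042 ]
[ 0.5442 -0.1868  0.042 ]
[ 0.4902 -0.3261  0.042 ]
[ 0.4273 -0.3014  0.042 ]
0.06464137515283494 0.0675935260619425 0.1494278547619366 0.14934173560533542
yaw 1.1909848259828926 ctr [ 0.4864447  -0.24436634  0.042     ]
[ 0.45110073 -0.33110645  0.042     ] [ 0.49084462 -0.22967484  0.04906375] [ 0.48829926 -0.16972908  0.0425546 ]
((482.9147644042969, -249.6359405517578), (136.2716064453125, 64.57064819335938), 68.06855773925781)
```

>>> arm_command(increments=[{"dx": 47.8,"dy": -1.6,"dz": -4.0,"wx": 0,"wy": 0,"wz": -0.475,"grip": 8.5},{"dx": 47.8,"dy": -1.6,"dz": -4.0,"wx": 0,"wy": 0,"wz": -0.475,"grip": 8.5},{"dx": 47.8,"dy": -1.6,"dz": -4.0,"wx": 0,"wy": 0,"wz": -0.475,"grip": 8.5},{"dx": 47.8,"dy": -1.6,"dz": -4.0,"wx": 0,"wy": 0,"wz": -0.475,"grip": 8.5},{"dx": 47.8,"dy": -1.6,"dz": -4.0,"wx": 0,"wy": 0,"wz": -0.475,"grip": 8.5},{"dx": 47.8,"dy": -1.6,"dz": -4.0,"wx": 0,"wy": 0,"wz": -0.475,"grip": 8.5},{"dx": 47.8,"dy": -1.6,"dz": -4.0,"wx": 0,"wy": 0,"wz": -0.475,"grip": 8.5},{"dx": 47.8,"dy": -1.6,"dz": -4.0,"wx": 0,"wy": 0,"wz": -0.475,"grip": 8.5},{"dx": 47.8,"dy": -1.6,"dz": -4.0,"wx": 0,"wy": 0,"wz": -0.475,"grip": 8.5},{"dx": 47.8,"dy": -1.6,"dz": -4.0,"wx": 0,"wy": 0,"wz": -0.475,"grip": 8.5}])

```text
clock: 2.2
eef_pos: [0.6317, 0.1908, 0.2614]
tool_rot: [0.672, 0.741, 0.0, -0.0]
ft_force: [1.3, 0.1, -1.0]
grip_width: 0.0848
grasp_force: 0.0
```

>>> arm_command(increments=[{"dx": 0,"dy": 0,"dz": 0,"wx": 0,"wy": 0,"wz": 0,"grip": 8.5},{"dx": 0,"dy": 0,"dz": 0,"wx": 0,"wy": 0,"wz": 0,"grip": 8.5}])

```text
clock: 2.4
eef_pos: [0.631, 0.1881, 0.2609]
tool_rot: [0.672, 0.74, -0.001, -0.0]
ft_force: [-0.2, 0.7, -0.2]
grip_width: 0.0848
grasp_force: 0.0
```

```bash
python3 -c "
from h import *
snap('wrist','w3')
go([.48,-.25,.15],1.194)"
```

```text
clock 2.45 tcp [0.6309 0.1875 0.2611] w 0.0849 d cm [-42.1  -19.19  11.17] rot [-0.0009  0.0012  0.4725]
```

View pics/w3.png

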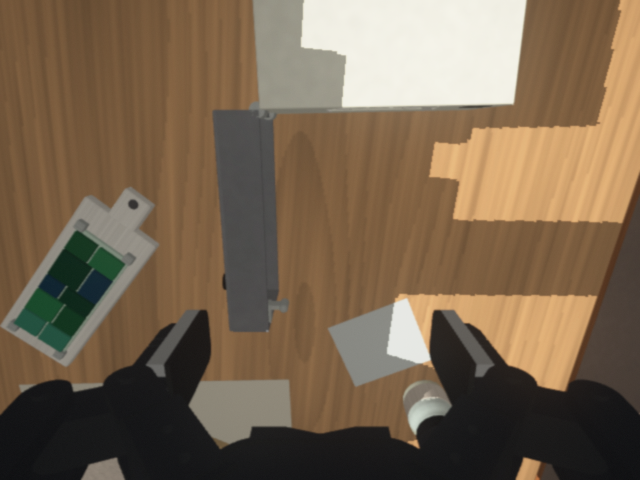

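Wrist view: cabinet front top edge from (259,110) to (514,104). Door top from (215,112) to (230,331) on its outer side, with the knob at (224,282) outside and the catch at (280,305) inside. The mouth lies under the front edge.

```bash
python3 -c "
from h import *
z=load('w3'); P=cloud(z)
for u,v in [(259,109),(514,103),(526,10),(254,10),(215,112),(230,331),(262,114),(268,330),(380,60)]: print(u,v,w(z,u,v,.104).round(4),w(z,u,v).round(4))
a,b=w(z,259,109,.104),w(z,514,103,.104); print(np.linalg.norm(a-b),np.arctan2(*(b-a)[1::-1]))
# front edge per column by depth jump
L=[]
for u in range(280,500,10):
    col=P[:,u]; r=[v for v in range(60,140) if col[v,2]>.098]; v=max(r); L.append(w(z,u,v+.5,.104)[:2])
L=np.array(L); print(L[[0,5,10,15,-1]].round(4)); k=np.polyfit(L[:,0],L[:,1],1); print(k,np.arctan(k[0]),np.abs(L[:,1]-np.polyval(k,L[:,0])).max())
# side edges per row
for name,rng in (('row',range(5,100,10)),):
  M=[]
  for v in rng:
    r=np.where(P[v,:,2]>.098)[0]; M.append((r.min(),r.max(),*w(z,r.min()-.5,v,.104)[:2],*w(z,r.max()+.5,v,.104)[:2]))
  print(np.round(M,4))
D=[]
for v in range(125,325,20):
    r=np.where((P[v,200:300,2]>.096)&(P[v,200:300,2]<.12))[0]+200; D.append((r.min(),r.max(),*w(z,r.min()-.5,v,.102)[:2],*w(z,r.max()+.5,v,.102)[:2]))
print(np.round(D,4))
"
```

```text
259 109 [0.5777 0.2728 0.104 ] [0.5775 0.2729 0.1027]
514 103 [0.7661 0.2952 0.104 ] [8.151e-01 3.060e-01 3.000e-04]
526 10 [0.7595 0.3557 0.104 ] [8.061e-01 3.873e-01 4.000e-04]
254 10 [0.571  0.3375 0.104 ] [0.571  0.3375 0.104 ]
215 112 [0.545  0.2675 0.104 ] [0.5446 0.2676 0.1026]
230 331 [0.5611 0.0836 0.104 ] [0.5393 0.0215 0.0008]
262 114 [0.5801 0.2695 0.104 ] [0.5799 0.2695 0.1025]
268 330 [0.5948 0.0879 0.104 ] [0.5945 0.0865 0.1015]
380 60 [0.6629 0.3145 0.104 ] [0.6628 0.3144 0.1046]
0.1897962703903656 0.11829326536484946
[[0.5933 0.274 ]
 [0.6304 0.2783]
 [0.6675 0.2826]
 [0.7043 0.2875]
 [0.7486 0.2925]]
[0.11704071 0.20476979] 0.11651063579753712 0.0003417254102462963
[[2.530e+02 5.250e+02 5.698e-01 3.405e-01 7.584e-01 3.586e-01]
 [2.530e+02 5.240e+02 5.701e-01 3.344e-01 7.593e-01 3.526e-01]
 [2.540e+02 5.220e+02 5.711e-01 3.282e-01 7.594e-01 3.463e-01]
 [2.550e+02 5.210e+02 5.721e-01 3.220e-01 7.603e-01 3.401e-01]
 [2.550e+02 5.200e+02 5.724e-01 3.156e-01 7.612e-01 3.338e-01]
 [2.560e+02 5.190e+02 5.734e-01 3.092e-01 7.621e-01 3.274e-01]
 [2.560e+02 5.170e+02 5.737e-0
[... 153 characters left out ...]
e-01]
 [2.580e+02 5.140e+02 5.761e-01 2.825e-01 7.651e-01 3.007e-01]]
[[2.130e+02 2.590e+02 5.427e-01 2.580e-01 5.783e-01 2.614e-01]
 [2.150e+02 2.600e+02 5.444e-01 2.434e-01 5.798e-01 2.468e-01]
 [2.160e+02 2.610e+02 5.454e-01 2.282e-01 5.814e-01 2.317e-01]
 [2.180e+02 2.620e+02 5.473e-01 2.126e-01 5.829e-01 2.161e-01]
 [2.190e+02 2.630e+02 5.483e-01 1.965e-01 5.846e-01 2.000e-01]
 [2.210e+02 2.630e+02 5.503e-01 1.799e-01 5.855e-01 1.834e-01]
 [2.220e+02 2.640e+02 5.515e-01 1.628e-01 5.872e-01 1.662e-01]
 [2.240e+02 2.650e+02 5.535e-01 1.451e-01 5.890e-01 1.485e-01]
 [2.260e+02 2.660e+02 5.556e-01 1.268e-01 5.909e-01 1.303e-01]
 [2.270e+02 2.670e+02 5.569e-01 1.079e-01 5.928e-01 1.114e-01]]
```

```bash
python3 -c "
from h import *
z=load('top0'); P=cloud(z)
print('cab corners',w(z,177,169.5,.104),w(z,182.5,231,.104))
o=lambda x,y,h:w(z,305+x/4-.4,225+y/4-.4,h).round(4)
print('plate top: far-left,far-right, near..',o(117,74,.042),o(81,150,.042),'board far',o(80,24,.012),o(22,172,.012),'near',o(350,128,.012),o(293,278,.012),'hole',o(295,190,.042))
z=load('w2')
print('wrist board',[w(z,u,v,.012).round(4) for u,v in [(256,60),(407,62),(390,313),(268,313)]],w(z,328.5,297.5,.042))
"
```

```text
cab corners [0.76241446 0.2898426  0.104     ] [0.57298416 0.26814872 0.104     ]
plate top: far-left,far-right, near.. [ 0.5423 -0.1929  0.042 ] [ 0.4822 -0.1645  0.042 ] board far [ 0.5851 -0.1641  0.012 ] [ 0.4658 -0.1178  0.012 ] near [ 0.5016 -0.381   0.012 ] [ 0.3818 -0.3342  0.012 ] hole [ 0.4511 -0.3327  0.042 ]
wrist board [array([ 0.4678, -0.1174,  0.012 ]), array([ 0.5862, -0.1656,  0.012 ]), array([ 0.4986, -0.3841,  0.012 ]), array([ 0.3818, -0.3383,  0.012 ])] [ 0.45048629 -0.33141073  0.042     ]
```

```bash
python3 -c "
from h import *
go([.4735,-.2769,.10],1.193)
go([.4735,-.2769,.016],1.193)"
```

```text
clock 2.45 tcp [0.6309 0.1875 0.2611] w 0.0849 d cm [-44.71 -20.09  16.17] rot [-0.0009  0.0012  0.4735]
clock 2.45 tcp [0.6309 0.1875 0.2611] w 0.0849 d cm [-44.7  -20.08  24.57] rot [-0.0009  0.0012  0.4735]
```

>>> arm_command(increments=[{"dx": -44.7,"dy": -20.1,"dz": 13.0,"wx": 0,"wy": 0,"wz": 0.473,"grip": 8.5},{"dx": -44.7,"dy": -20.1,"dz": 13.0,"wx": 0,"wy": 0,"wz": 0.473,"grip": 8.5},{"dx": -44.7,"dy": -20.1,"dz": 13.0,"wx": 0,"wy": 0,"wz": 0.473,"grip": 8.5},{"dx": -44.7,"dy": -20.1,"dz": 13.0,"wx": 0,"wy": 0,"wz": 0.473,"grip": 8.5},{"dx": -44.7,"dy": -20.1,"dz": 13.0,"wx": 0,"wy": 0,"wz": 0.473,"grip": 8.5},{"dx": -44.7,"dy": -20.1,"dz": 13.0,"wx": 0,"wy": 0,"wz": 0.473,"grip": 8.5},{"dx": -44.7,"dy": -20.1,"dz": 13.0,"wx": 0,"wy": 0,"wz": 0.473,"grip": 8.5},{"dx": -44.7,"dy": -20.1,"dz": 13.0,"wx": 0,"wy": 0,"wz": 0.473,"grip": 8.5},{"dx": -44.7,"dy": -20.1,"dz": 13.0,"wx": 0,"wy": 0,"wz": 0.473,"grip": 8.5},{"dx": -44.7,"dy": -20.1,"dz": 13.0,"wx": 0,"wy": 0,"wz": 0.473,"grip": 8.5}])

```text
clock: 3.45
eef_pos: [0.4739, -0.2716, 0.1335]
tool_rot: [0.828, 0.561, 0.0, 0.0]
ft_force: [1.8, -0.4, 0.8]
grip_width: 0.0852
grasp_force: 0.0
```

>>> arm_command(increments=[{"dx": 0,"dy": 0,"dz": 0,"wx": 0,"wy": 0,"wz": 0,"grip": 8.5},{"dx": 0,"dy": 0,"dz": 0,"wx": 0,"wy": 0,"wz": 0,"grip": 8.5}])

```text
clock: 3.65
eef_pos: [0.4743, -0.2706, 0.1332]
tool_rot: [0.828, 0.56, -0.0, -0.0]
ft_force: [0.5, 0.7, -0.1]
grip_width: 0.0852
grasp_force: 0.0
```

```bash
python3 -c "
from h import *
go([.4735,-.2769,.016],1.193)
c=snap('wrist','w4'); z=load('w4')
P=cloud(z); print('board pix',[ (v,u) for v,u in [(240,320)]])
m=(P[...,2]>.037)&(P[...,2]<.056)
"
```

```text
clock 3.65 tcp [ 0.4743 -0.2706  0.1332] w 0.0852 d cm [-0.62  0.17 11.72] rot [-0.0009 -0.0002 -0.0036]
board pix [(240, 320)]
```

View pics/w4.png

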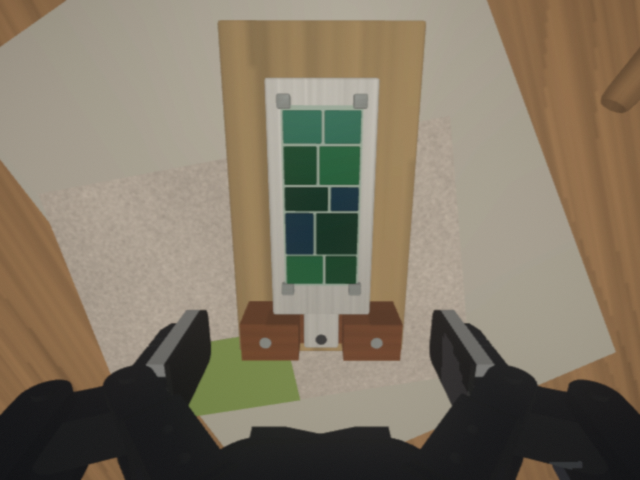

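Plate corners are now at (266,79), (378,79), (369,314), (273,314); it is nearly centred between the fingers. I'll re-measure.

```bash
python3 -c "
from h import *
z=load('w4')
A,B,C,D=c=[w(z,u,v,.042) for u,v in [(266,79),(378,79),(369,314),(273,314)]]
print([np.linalg.norm(p-q).round(4) for p,q in((A,B),(C,D),(A,D),(B,C))])
f=(A+B-C-D)/2; ya=np.arctan2(f[1],f[0]); ce=(A+B+C+D)/4; print('yaw',ya,'ctr',ce)
g=ce-.035*np.array([np.cos(ya),np.sin(ya),0]); print(g)
go([g[0],g[1],.016],ya)
"
```

```text
[np.float64(0.064), np.float64(0.0658), np.float64(0.1488), np.float64(0.1488)]
yaw 1.18597188000161 ctr [ 0.48571063 -0.24440119  0.042     ]
[ 0.47257176 -0.27684144  0.042     ]
clock 3.7 tcp [ 0.4754 -0.2695  0.1335] w 0.0847 d cm [-7.900e-01  1.000e-02  1.175e+01] rot [-0.     -0.0002  0.0061]
```

>>> arm_command(increments=[{"dx": -0.7,"dy": 0.05,"dz": 4,"wx": 0,"wy": 0,"wz": 0.003,"grip": 8.5},{"dx": -0.7,"dy": 0.05,"dz": 7,"wx": 0,"wy": 0,"wz": 0.003,"grip": 8.5},{"dx": -0.7,"dy": 0.05,"dz": 9,"wx": 0,"wy": 0,"wz": 0.003,"grip": 8.5},{"dx": -0.7,"dy": 0.05,"dz": 10.2,"wx": 0,"wy": 0,"wz": 0.003,"grip": 8.5},{"dx": -0.7,"dy": 0.05,"dz": 11,"wx": 0,"wy": 0,"wz": 0.003,"grip": 8.5},{"dx": -0.7,"dy": 0.05,"dz": 11.6,"wx": 0,"wy": 0,"wz": 0.003,"grip": 8.5},{"dx": -0.7,"dy": 0.05,"dz": 11.6,"wx": 0,"wy": 0,"wz": 0.003,"grip": 8.5},{"dx": -0.7,"dy": 0.05,"dz": 11.6,"wx": 0,"wy": 0,"wz": 0.003,"grip": 8.5}])

```text
clock: 4.5
eef_pos: [0.4756, -0.2752, 0.0179]
tool_rot: [0.827, 0.562, 0.0, 0.001]
ft_force: [0.0, -0.6, -0.4]
grip_width: 0.0851
grasp_force: 0.0
```

>>> arm_command(increments=[{"dx": 0,"dy": 0,"dz": 0,"wx": 0,"wy": 0,"wz": 0,"grip": 6},{"dx": 0,"dy": 0,"dz": 0,"wx": 0,"wy": 0,"wz": 0,"grip": 6},{"dx": 0,"dy": 0,"dz": 0,"wx": 0,"wy": 0,"wz": 0,"grip": 6},{"dx": 0,"dy": 0,"dz": 0,"wx": 0,"wy": 0,"wz": 0,"grip": 6},{"dx": 0,"dy": 0,"dz": 0,"wx": 0,"wy": 0,"wz": 0,"grip": 6},{"dx": 0,"dy": 0,"dz": 0,"wx": 0,"wy": 0,"wz": 0,"grip": 6}])

```text
clock: 5.1
eef_pos: [0.4756, -0.2754, 0.0183]
tool_rot: [0.827, 0.562, 0.0, 0.001]
ft_force: [-1.4, 0.2, 5.3]
grip_width: 0.0644
grasp_force: 67.1
```

>>> arm_command(increments=[{"dx": 0,"dy": 0,"dz": -0.5,"wx": 0,"wy": 0,"wz": 0,"grip": 6},{"dx": 0,"dy": 0,"dz": -1.2,"wx": 0,"wy": 0,"wz": 0,"grip": 6},{"dx": 0,"dy": 0,"dz": -2.2,"wx": 0,"wy": 0,"wz": 0,"grip": 6},{"dx": 0,"dy": 0,"dz": -3.5,"wx": 0,"wy": 0,"wz": 0,"grip": 6},{"dx": 0,"dy": 0,"dz": -5,"wx": 0,"wy": 0,"wz": 0,"grip": 6},{"dx": 0,"dy": 0,"dz": -6.5,"wx": 0,"wy": 0,"wz": 0,"grip": 6},{"dx": 0,"dy": 0,"dz": -8,"wx": 0,"wy": 0,"wz": 0,"grip": 6},{"dx": 0,"dy": 0,"dz": -9,"wx": 0,"wy": 0,"wz": 0,"grip": 6},{"dx": 0,"dy": 0,"dz": -9.5,"wx": 0,"wy": 0,"wz": 0,"grip": 6},{"dx": 0,"dy": 0,"dz": -9.5,"wx": 0,"wy": 0,"wz": 0,"grip": 6}])

```text
clock: 6.1
eef_pos: [0.4754, -0.2752, 0.1131]
tool_rot: [0.827, 0.562, 0.0, 0.001]
ft_force: [0.4, -0.9, -1.7]
grip_width: 0.0646
grasp_force: 66.6
```

```bash
python3 -c "
from h import *
snap('wrist','w5'); z=load('w5'); 
go([.6873,.1463,.12],1.688)
print(z['d'][60:330:30,320].round(3))
for u,v in [(250,120),(290,100),(320,150),(320,250)]: print(w(z,u,v).round(4))
"
```

```text
clock 6.15 tcp [ 0.4749 -0.275   0.1123] w 0.0643 d cm [46.99  4.19 -0.78] rot [ 3.000e-04  1.000e-04 -4.952e-01]
[0.109 0.107 0.11  0.11  0.111 0.115 0.117 0.12  0.123]
[ 0.4859 -0.1951  0.1436]
[ 0.4985 -0.1944  0.1439]
[ 0.5012 -0.2101  0.1429]
[ 0.4901 -0.238   0.1444]
```

View pics/w5.png

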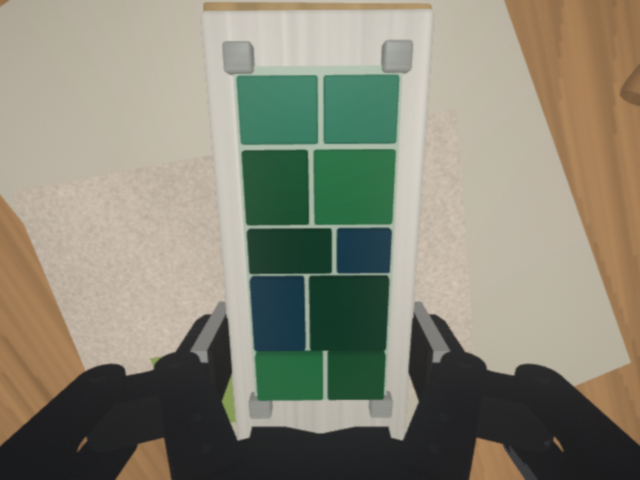

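Carrier held level, with front corners at (204,10) and (432,10). I'll check its position in the hand.

```bash
python3 -c "
from h import *
z=load('w5'); o=monitor.get_obs(); T=Ro.from_quat(o['tool_rot'])
for u,v in [(204,10),(432,10),(236,437),(402,437)]: print((T.inv().apply(w(z,u,v,.1365)-o['eef_pos'])*1000).round(1))
"
```

```text
[107.5 -31.7 -24.3]
[107.5  31.7 -24.2]
[-39.6 -32.4 -24.2]
[-39.7  32.6 -24.2]
```

>>> arm_command(increments=[{"dx": 5,"dy": 0.5,"dz": -0.8,"wx": 0,"wy": 0,"wz": -0.07,"grip": 6},{"dx": 9,"dy": 1,"dz": -0.8,"wx": 0,"wy": 0,"wz": -0.13,"grip": 6},{"dx": 13,"dy": 1.4,"dz": -0.8,"wx": 0,"wy": 0,"wz": -0.19,"grip": 6},{"dx": 17,"dy": 1.8,"dz": -0.8,"wx": 0,"wy": 0,"wz": -0.25,"grip": 6},{"dx": 21,"dy": 2.2,"dz": -0.8,"wx": 0,"wy": 0,"wz": -0.31,"grip": 6},{"dx": 25,"dy": 2.6,"dz": -0.8,"wx": 0,"wy": 0,"wz": -0.37,"grip": 6},{"dx": 29,"dy": 3,"dz": -0.8,"wx": 0,"wy": 0,"wz": -0.42,"grip": 6},{"dx": 33,"dy": 3.4,"dz": -0.8,"wx": 0,"wy": 0,"wz": -0.47,"grip": 6},{"dx": 36,"dy": 3.8,"dz": -0.8,"wx": 0,"wy": 0,"wz": -0.495,"grip": 6},{"dx": 38,"dy": 4.2,"dz": -0.8,"wx": 0,"wy": 0,"wz": -0.495,"grip": 6}])

```text
clock: 7.15
eef_pos: [0.6542, 0.0654, 0.1184]
tool_rot: [0.663, 0.748, -0.001, -0.001]
ft_force: [0.1, -0.3, -3.6]
grip_width: 0.0645
grasp_force: 66.8
```

```bash
python3 -c "
from h import *
go([.6873,.1463,.046],1.688)
"
```

```text
clock 7.15 tcp [0.6542 0.0654 0.1184] w 0.0645 d cm [7.63 4.27 7.24] rot [-0.0022 -0.0005  0.0027]
```

>>> arm_command(increments=[{"dx": 2,"dy": 1.2,"dz": 1.5,"wx": 0,"wy": 0,"wz": 0.0,"grip": 6},{"dx": 4,"dy": 2.4,"dz": 3,"wx": 0,"wy": 0,"wz": 0.0,"grip": 6},{"dx": 6,"dy": 3.4,"dz": 5,"wx": 0,"wy": 0,"wz": 0.0,"grip": 6},{"dx": 7,"dy": 4.0,"dz": 6.5,"wx": 0,"wy": 0,"wz": 0.003,"grip": 6},{"dx": 7.6,"dy": 4.3,"dz": 7.2,"wx": -0.002,"wy": 0,"wz": 0.003,"grip": 6},{"dx": 7.6,"dy": 4.3,"dz": 7.2,"wx": -0.002,"wy": 0,"wz": 0.003,"grip": 6},{"dx": 7.6,"dy": 4.3,"dz": 7.2,"wx": -0.002,"wy": 0,"wz": 0.003,"grip": 6}])

```text
clock: 7.85
eef_pos: [0.688, 0.1424, 0.0484]
tool_rot: [0.666, 0.746, 0.001, 0.001]
ft_force: [0.4, -0.5, -1.8]
grip_width: 0.0648
grasp_force: 66.9
```

```bash
python3 -c "
from h import *
o=monitor.get_obs(); go([.6873,.1463,.046],1.688)
snap('wrist','w6'); z=load('w6'); T=Ro.from_quat(o['tool_rot'])
"
```

```text
clock 7.85 tcp [0.688  0.1424 0.0484] w 0.0648 d cm [ 0.4  -0.03  0.24] rot [ 0.0019  0.0006 -0.0039]
```

View pics/w6.png

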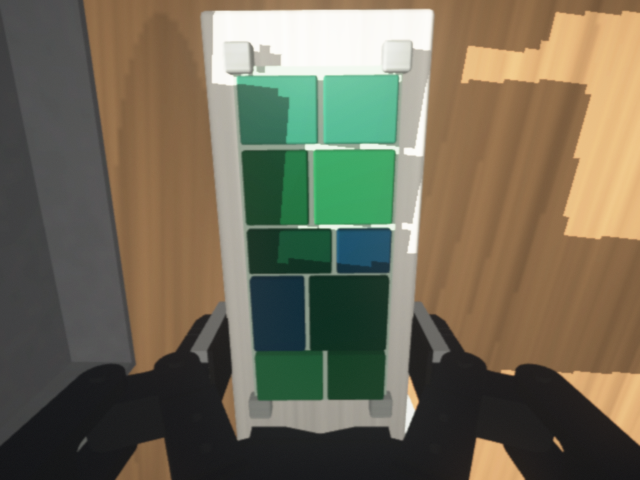

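>>> arm_command(increments=[{"dx": 0.5,"dy": 0,"dz": 0.2,"wx": 0.001,"wy": 0,"wz": -0.003,"grip": 6},{"dx": 1.5,"dy": 0,"dz": 0.2,"wx": 0.002,"wy": 0,"wz": -0.003,"grip": 6},{"dx": 2.5,"dy": 0,"dz": 0.2,"wx": 0.002,"wy": 0,"wz": -0.003,"grip": 6},{"dx": 3.3,"dy": 0,"dz": 0.2,"wx": 0.002,"wy": 0,"wz": -0.003,"grip": 6},{"dx": 4,"dy": 0,"dz": 0.2,"wx": 0.002,"wy": 0,"wz": -0.003,"grip": 6},{"dx": 4.6,"dy": 0,"dz": 0.2,"wx": 0.002,"wy": 0,"wz": -0.003,"grip": 6}])

```text
clock: 8.5
eef_pos: [0.6826, 0.19, 0.0461]
tool_rot: [0.664, 0.748, 0.0, 0.0]
ft_force: [-0.1, -0.1, -1.4]
grip_width: 0.0646
grasp_force: 66.9
```

>>> arm_command(increments=[{"dx": 0.5,"dy": 0,"dz": 0,"wx": 0,"wy": 0,"wz": 0,"grip": 6},{"dx": 1,"dy": 0,"dz": 0,"wx": 0,"wy": 0,"wz": 0,"grip": 6},{"dx": 1.4,"dy": 0,"dz": 0,"wx": 0,"wy": 0,"wz": 0,"grip": 6},{"dx": 1.6,"dy": 0,"dz": 0,"wx": 0,"wy": 0,"wz": 0,"grip": 6}])

```text
clock: 8.9
eef_pos: [0.6809, 0.2052, 0.0461]
tool_rot: [0.664, 0.747, 0.0, -0.0]
ft_force: [0.3, 0.5, -2.2]
grip_width: 0.0648
grasp_force: 66.9
```

```bash
python3 -c "
from h import *
o=monitor.get_obs();print(o['ft_force'].round(1),o['ft_torque'].round(2))
F=np.array([.6712,.2833,0]);d=F-o['eef_pos'];print('to face',d@[-.117,.993,0],'lat',d@[-.993,-.117,0])
go([.6712+.117*.018,.2833-.993*.018,.046],1.688)
"
```

```text
[ 0.3  0.5 -2.2] [-0.04  0.   -0.03]
to face 0.07866348175175038 lat 0.0005021958647964432
clock 8.9 tcp [0.6809 0.2052 0.0461] w 0.0648 d cm [ 6.07 -0.05  0.01] rot [-0.     -0.0001  0.    ]
```

>>> arm_command(increments=[{"dx": 0.6,"dy": 0,"dz": 0,"wx": 0,"wy": 0,"wz": 0,"grip": 6},{"dx": 1.3,"dy": 0,"dz": 0,"wx": 0,"wy": 0,"wz": 0,"grip": 6},{"dx": 2.0,"dy": 0,"dz": 0,"wx": 0,"wy": 0,"wz": 0,"grip": 6},{"dx": 2.6,"dy": 0,"dz": 0,"wx": 0,"wy": 0,"wz": 0,"grip": 6},{"dx": 3.0,"dy": 0,"dz": 0,"wx": 0,"wy": 0,"wz": 0,"grip": 6}])

```text
clock: 9.4
eef_pos: [0.6773, 0.2355, 0.0461]
tool_rot: [0.664, 0.747, 0.0, -0.0]
ft_force: [-0.4, 0.5, -2.4]
grip_width: 0.0645
grasp_force: 66.9
```

>>> arm_command(increments=[{"dx": 0.6,"dy": 0,"dz": 0,"wx": 0,"wy": 0,"wz": 0,"grip": 6},{"dx": 1.2,"dy": 0,"dz": 0,"wx": 0,"wy": 0,"wz": 0,"grip": 6},{"dx": 1.8,"dy": 0,"dz": 0,"wx": 0,"wy": 0,"wz": 0,"grip": 6},{"dx": 2.4,"dy": 0,"dz": 0,"wx": 0,"wy": 0,"wz": 0,"grip": 6},{"dx": 2.9,"dy": 0,"dz": 0,"wx": 0,"wy": 0,"wz": 0,"grip": 6},{"dx": 2.9,"dy": 0,"dz": 0,"wx": 0,"wy": 0,"wz": 0,"grip": 6}])

```text
clock: 10.0
eef_pos: [0.6739, 0.2644, 0.0461]
tool_rot: [0.664, 0.748, 0.0, -0.0]
ft_force: [-0.1, 0.0, -1.7]
grip_width: 0.0643
grasp_force: 66.9
```

>>> arm_command(increments=[{"dx": 0,"dy": 0,"dz": 0.1,"wx": 0,"wy": 0,"wz": 0,"grip": 6},{"dx": 0,"dy": 0,"dz": 0.2,"wx": 0,"wy": 0,"wz": 0,"grip": 6},{"dx": 0,"dy": 0,"dz": 0.2,"wx": 0,"wy": 0,"wz": 0,"grip": 6}])

```text
clock: 10.3
eef_pos: [0.6742, 0.2633, 0.0445]
tool_rot: [0.665, 0.747, 0.0, -0.0]
ft_force: [-1.1, -0.1, -0.8]
grip_width: 0.0649
grasp_force: 67.1
```

>>> arm_command(increments=[{"dx": 0,"dy": 0,"dz": 0,"wx": 0,"wy": 0,"wz": 0,"grip": 8.5},{"dx": 0,"dy": 0,"dz": 0,"wx": 0,"wy": 0,"wz": 0,"grip": 8.5},{"dx": 0,"dy": 0,"dz": 0,"wx": 0,"wy": 0,"wz": 0,"grip": 8.5},{"dx": 0,"dy": 0,"dz": 0,"wx": 0,"wy": 0,"wz": 0,"grip": 8.5},{"dx": -1,"dy": 0,"dz": 0,"wx": 0,"wy": 0,"wz": 0,"grip": 8.5},{"dx": -2.5,"dy": 0,"dz": 0,"wx": 0,"wy": 0,"wz": 0,"grip": 8.5},{"dx": -4,"dy": 0,"dz": 0,"wx": 0,"wy": 0,"wz": 0,"grip": 8.5},{"dx": -5.2,"dy": 0,"dz": 0,"wx": 0,"wy": 0,"wz": 0,"grip": 8.5},{"dx": -5.9,"dy": 0,"dz": 0,"wx": 0,"wy": 0,"wz": 0,"grip": 8.5},{"dx": -5.9,"dy": 0,"dz": 0,"wx": 0,"wy": 0,"wz": 0,"grip": 8.5}])

```text
clock: 11.3
eef_pos: [0.6813, 0.2029, 0.0442]
tool_rot: [0.665, 0.746, -0.0, 0.0]
ft_force: [1.1, -0.6, -1.2]
grip_width: 0.085
grasp_force: 0.0
```

```bash
python3 -c "
from h import *
o=monitor.get_obs(); snap('wrist','w7'); z=load('w7'); T=Ro.from_quat(o['tool_rot'])
print(o['clock'],o['eef_pos'],o['ft_force'].round(1),o['grip_width'])
q=lambda p:(T.inv().apply(p-o['eef_pos'])*1000).round(1)
P=cloud(z)
for u,v in [(250,300),(320,150),(320,250),(320,330),(320,380),(320,420)]: print(u,v,w(z,u,v).round(4),q(w(z,u,v)))
"
```

```text
11.3 [0.68129249 0.20289773 0.04419925] [ 1.1 -0.6 -1.2] 0.08495718956525236
250 300 [0.6559 0.2195 0.0683] [ 19.4 -23.3 -24.1]
320 150 [0.6741 0.2725 0.0757] [ 70.    0.8 -31.5]
320 250 [0.6778 0.2402 0.0682] [ 37.4   0.8 -24. ]
320 330 [0.6812 0.2107 0.0683] [  7.7   0.8 -24.1]
320 380 [ 6.894e-01  1.392e-01 -1.000e-04] [-64.2   0.8  44.3]
320 420 [6.925e-01 1.117e-01 6.000e-04] [-91.9   0.8  43.6]
```

View pics/w7.png

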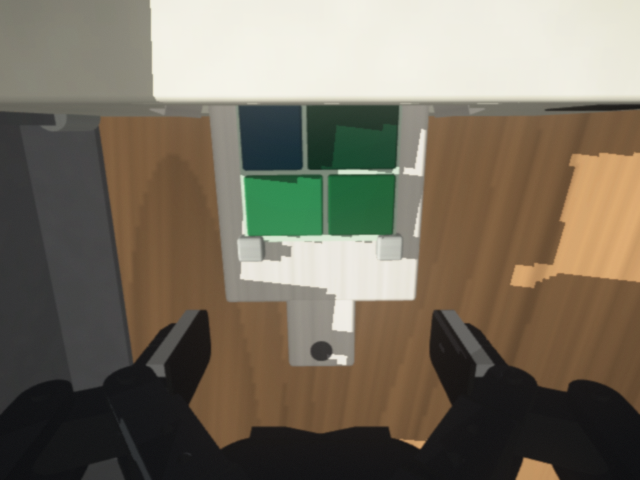

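The plate lies level in the runners (top z = 0.068 at three points). The tab, columns 288–354 and rows 300–365, is centred between the open fingers, so I'll grip it here.

>>> arm_command(increments=[{"dx": 0,"dy": 0.05,"dz": 0,"wx": 0,"wy": 0,"wz": 0,"grip": 1.8},{"dx": 0,"dy": 0.05,"dz": 0,"wx": 0,"wy": 0,"wz": 0,"grip": 1.8},{"dx": 0,"dy": 0.05,"dz": 0,"wx": 0,"wy": 0,"wz": 0,"grip": 1.8},{"dx": 0,"dy": 0.05,"dz": 0,"wx": 0,"wy": 0,"wz": 0,"grip": 1.8},{"dx": 0,"dy": 0.05,"dz": 0,"wx": 0,"wy": 0,"wz": 0,"grip": 1.8},{"dx": 0,"dy": 0.05,"dz": 0,"wx": 0,"wy": 0,"wz": 0,"grip": 1.8},{"dx": 0,"dy": 0.05,"dz": 0,"wx": 0,"wy": 0,"wz": 0,"grip": 1.8},{"dx": 0,"dy": 0.05,"dz": 0,"wx": 0,"wy": 0,"wz": 0,"grip": 1.8}])

```text
clock: 12.15
eef_pos: [0.6813, 0.2053, 0.0441]
tool_rot: [0.664, 0.747, 0.0, -0.0]
ft_force: [-0.3, 1.7, 0.3]
grip_width: 0.0228
grasp_force: 59.1
```

```bash
python3 -c "
from h import *
o=monitor.get_obs();print(o['ft_force'].round(1),o['ft_torque'].round(2),o['grip_width'],o['grasp_force'])
z=load('w7'); T=Ro.from_quat(o['tool_rot'])
for u,v in [(288,365),(354,365),(288,300),(354,300),(227,300),(415,300)]: print((T.inv().apply(w(z,u,v,.068)-o['eef_pos'])*1000).round(1))
for u in (250,380): print('face',(T.inv().apply(w(z,u,102,.104)-o['eef_pos'])*1000).round(1))
"
```

```text
[-0.3  1.7  0.3] [0.29 0.13 0.08] 0.022792611224600415 59.08745884895325
[ -9.1 -11.3 -23.9]
[ -9.2  12.9 -23.9]
[ 16.9 -10.5 -23.9]
[ 16.8  12.3 -23.9]
[ 17.  -31.6 -23.9]
[ 16.8  33.3 -23.9]
face [ 78.9 -13.8 -59.8]
face [ 78.8  13.1 -59.8]
```

>>> arm_command(increments=[{"dx": 0.6,"dy": 0,"dz": 0,"wx": 0,"wy": 0,"wz": 0,"grip": 1.8},{"dx": 1.3,"dy": 0,"dz": 0,"wx": 0,"wy": 0,"wz": 0,"grip": 1.8},{"dx": 2.0,"dy": 0,"dz": 0,"wx": 0,"wy": 0,"wz": 0,"grip": 1.8},{"dx": 2.7,"dy": 0,"dz": 0,"wx": 0,"wy": 0,"wz": 0,"grip": 1.8},{"dx": 3.4,"dy": 0,"dz": 0,"wx": 0,"wy": 0,"wz": 0,"grip": 1.8},{"dx": 4.1,"dy": 0,"dz": 0,"wx": 0,"wy": 0,"wz": 0,"grip": 1.8},{"dx": 4.7,"dy": 0,"dz": 0,"wx": 0,"wy": 0,"wz": 0,"grip": 1.8},{"dx": 5.2,"dy": 0,"dz": 0,"wx": 0,"wy": 0,"wz": 0,"grip": 1.8},{"dx": 5.5,"dy": 0,"dz": 0,"wx": 0,"wy": 0,"wz": 0,"grip": 1.8},{"dx": 5.6,"dy": 0,"dz": 0,"wx": 0,"wy": 0,"wz": 0,"grip": 1.8}])

```text
clock: 13.15
eef_pos: [0.6749, 0.2608, 0.0443]
tool_rot: [0.664, 0.747, 0.0, 0.0]
ft_force: [0.7, -3.0, 2.1]
grip_width: 0.0227
grasp_force: 59.4
```

>>> arm_command(increments=[{"dx": 0.2,"dy": 0,"dz": 0,"wx": 0,"wy": 0,"wz": 0,"grip": 1.8},{"dx": 0.4,"dy": 0,"dz": 0,"wx": 0,"wy": 0,"wz": 0,"grip": 1.8},{"dx": 0.6,"dy": 0,"dz": 0,"wx": 0,"wy": 0,"wz": 0,"grip": 1.8},{"dx": 0.6,"dy": 0,"dz": 0,"wx": 0,"wy": 0,"wz": 0,"grip": 1.8}])

```text
clock: 13.55
eef_pos: [0.6743, 0.2667, 0.0443]
tool_rot: [0.665, 0.747, 0.0, -0.0]
ft_force: [0.3, -1.8, 2.8]
grip_width: 0.0229
grasp_force: 59.5
```

>>> arm_command(increments=[{"dx": 0.1,"dy": 0,"dz": 0,"wx": 0,"wy": 0,"wz": 0,"grip": 1.8},{"dx": 0.2,"dy": 0,"dz": 0,"wx": 0,"wy": 0,"wz": 0,"grip": 1.8},{"dx": 0.2,"dy": 0,"dz": 0,"wx": 0,"wy": 0,"wz": 0,"grip": 1.8}])

```text
clock: 13.85
eef_pos: [0.6741, 0.2685, 0.0443]
tool_rot: [0.665, 0.747, 0.0, 0.0]
ft_force: [0.8, -3.3, 3.3]
grip_width: 0.0225
grasp_force: 59.5
```

>>> arm_command(increments=[{"dx": 0.1,"dy": 0,"dz": 0,"wx": 0,"wy": 0,"wz": 0,"grip": 1.8},{"dx": 0.15,"dy": 0,"dz": 0,"wx": 0,"wy": 0,"wz": 0,"grip": 1.8},{"dx": 0.15,"dy": 0,"dz": 0,"wx": 0,"wy": 0,"wz": 0,"grip": 1.8}])

```text
clock: 14.15
eef_pos: [0.6741, 0.2685, 0.0443]
tool_rot: [0.665, 0.747, -0.001, 0.001]
ft_force: [1.1, -6.8, 4.3]
grip_width: 0.023
grasp_force: 59.6
```

>>> arm_command(increments=[{"dx": 0.1,"dy": 0,"dz": 0,"wx": 0,"wy": 0,"wz": 0,"grip": 1.8},{"dx": 0.15,"dy": 0,"dz": 0,"wx": 0,"wy": 0,"wz": 0,"grip": 1.8},{"dx": 0.2,"dy": 0,"dz": 0,"wx": 0,"wy": 0,"wz": 0,"grip": 1.8}])

```text
clock: 14.45
eef_pos: [0.6741, 0.2685, 0.0443]
tool_rot: [0.665, 0.747, -0.002, 0.002]
ft_force: [0.4, -12.1, 6.0]
grip_width: 0.0232
grasp_force: 59.7
```

>>> arm_command(increments=[{"dx": -0.25,"dy": 0,"dz": 0,"wx": 0,"wy": 0,"wz": 0,"grip": 1.8},{"dx": -0.25,"dy": 0,"dz": 0,"wx": 0,"wy": 0,"wz": 0,"grip": 5},{"dx": -0.25,"dy": 0,"dz": 0,"wx": 0,"wy": 0,"wz": 0,"grip": 5},{"dx": -0.25,"dy": 0,"dz": 0,"wx": 0,"wy": 0,"wz": 0,"grip": 5},{"dx": -0.25,"dy": 0,"dz": 0,"wx": 0,"wy": 0,"wz": 0,"grip": 5},{"dx": -2,"dy": 0,"dz": 0,"wx": 0,"wy": 0,"wz": 0,"grip": 5},{"dx": -4,"dy": 0,"dz": 0,"wx": 0,"wy": 0,"wz": 0,"grip": 5},{"dx": -7,"dy": 0,"dz": 0,"wx": 0,"wy": 0,"wz": 0,"grip": 5},{"dx": -10,"dy": 0,"dz": -4,"wx": 0,"wy": 0,"wz": 0,"grip": 5},{"dx": -10,"dy": 0,"dz": -8,"wx": 0,"wy": 0,"wz": 0,"grip": 5}])

```text
clock: 15.45
eef_pos: [0.6844, 0.1668, 0.1228]
tool_rot: [0.667, 0.745, -0.002, -0.001]
ft_force: [0.0, 0.7, 0.7]
grip_width: 0.0501
grasp_force: 0.0
```

Run:
```python
from h import *
o=monitor.get_obs(); snap('wrist','w8'); z=load('w8'); print(o['clock'],o['eef_pos'].round(4),o['joint_pos'].round(3))
F=np.array([.6712,.2833,0]);ex=np.array([-.117,.993,0]);ey=np.array([-.993,-.117,0])
H=F+.095*ey
print('tab end px predicted; points in cab frame of depth at tab height:')
P=cloud(z); m=(P[...,2]>.062)&(P[...,2]<.073); q=P-F; a=q@ex; b=q@ey; m&=(abs(b)<.03)&(a<0.01)
print(m.sum(), np.percentile(a[m],[0.5,1,5]),np.percentile(b[m&(a<-.005)],[1,99]),np.median(P[...,2][m]))
# door path: contact point on outer face radius r, tool standoff s
for th in (1.593,1.2,.8,.4,.1,0.):
    h=.117-th  # heading of door direction
    dd=np.array([np.cos(h),np.sin(h),0]); out=np.array([dd[1],-dd[0],0])
    for r in (.13,.11):
        p=H+r*dd+.036*out; print(th,r,p.round(4),out.round(2),np.hypot(*p[:2]).round(3),end=' | ')
    print()
```

```text
15.45 [0.6844 0.1668 0.1228] [ 2.390e-01  7.170e-01  4.790e-01  1.337e+00 -1.000e-03  1.699e+00]
tab end px predicted; points in cab frame of depth at tab height:
4953 [-0.02492896 -0.02484121 -0.0231004 ] [-0.01320764  0.0100218 ] 0.06850344004846784
1.593 0.13 [0.5533 0.1394 0.    ] [-1.   -0.09  0.  ] 0.571 | 1.593 0.11 [0.5514 0.1593 0.    ] [-1.   -0.09  0.  ] 0.574 | 
1.2 0.13 [0.606  0.1405 0.    ] [-0.88 -0.47  0.  ] 0.622 | 1.2 0.11 [0.5966 0.1581 0.    ] [-0.88 -0.47  0.  ] 0.617 | 
0.8 0.13 [0.655  0.1622 0.    ] [-0.63 -0.78  0.  ] 0.675 | 0.8 0.11 [0.6395 0.1748 0.    ] [-0.63 -0.78  0.  ] 0.663 | 
0.4 0.13 [0.6916 0.2013 0.    ] [-0.28 -0.96  0.  ] 0.72 | 0.4 0.11 [0.6724 0.2069 0.    ] [-0.28 -0.96  0.  ] 0.704 | 
0.1 0.13 [0.7075 0.2384 0.    ] [ 0.02 -1.    0.  ] 0.747 | 0.1 0.11 [0.6875 0.2381 0.    ] [ 0.02 -1.    0.  ] 0.728 | 
0.0 0.13 [0.7102 0.2516 0.    ] [ 0.12 -0.99  0.  ] 0.753 | 0.0 0.11 [0.6903 0.2493 0.    ] [ 0.12 -0.99  0.  ] 0.734 |
```

The tab now protrudes 24.9 mm (25 when home), so the carrier is fully home. Next is the door.

```bash
cat >> h.py <<'E'
F=np.array([.6712,.2833,0]);ex=np.array([-.117,.993,0]);ey=np.array([-.993,-.117,0]);H=F+.095*ey
def door(th,r,z=.078,extra=0):
    h=.117-th; dd=np.array([np.cos(h),np.sin(h),0]); out=np.array([dd[1],-dd[0],0])
    s=.011*np.cos(th)+.0145*np.sin(th)+extra
    p=H+r*dd+(.036+s)*out; p[2]=z; return p
E
python3 - <<'E'
from h import *
S=door(1.593,.10,extra=.025)
go([.684,.167,.17],1.688); go([S[0],S[1],.17],1.688); go(S,1.688)
T=Ro.from_euler('z',1.688)*Ro.from_euler('x',np.pi)
for th in np.arange(1.6,-.11,-.1):
    r=.092+.008*max(th,0)/1.6
    p=door(th,r); print(th.round(2),p.round(3),(T.inv().apply(p-S)*100).round(1),np.hypot(*p[:2]).round(3))
E
```

```text
clock 15.5 tcp [0.6888 0.1698 0.1334] w 0.0501 d cm [-0.22 -0.47 -3.67] rot [ 0.0105 -0.002  -0.0043]
clock 15.5 tcp [0.6888 0.1698 0.1334] w 0.0501 d cm [  1.58 -17.64  -3.85] rot [ 0.0105 -0.002  -0.0043]
clock 15.5 tcp [0.6888 0.1698 0.1334] w 0.0501 d cm [  1.56 -17.74   5.35] rot [ 0.0105 -0.002  -0.0043]
1.6 [0.536 0.168 0.078] [-0.   2.4  0. ] 0.561
1.5 [0.545 0.165 0.078] [-0.5  3.3  0. ] 0.569
1.4 [0.555 0.162 0.078] [-0.8  4.3  0. ] 0.578
1.3 [0.565 0.161 0.078] [-1.1  5.3  0. ] 0.588
1.2 [0.576 0.161 0.078] [-1.2  6.3  0. ] 0.598
1.1 [0.586 0.161 0.078] [-1.3  7.4  0. ] 0.608
1.0 [0.597 0.163 0.078] [-1.3  8.4  0. ] 0.618
0.9 [0.607 0.166 0.078] [-1.1  9.5  0. ] 0.629
0.8 [0.617 0.17  0.078] [-0.8 10.6  0. ] 0.64
0.7 [0.627 0.175 0.078] [-0.4 11.6  0. ] 0.651
0.6 [0.636 0.181 0.078] [ 0.1 12.6  0. ] 0.661
0.5 [0.645 0.188 0.078] [ 0.7 13.5  0. ] 0.672
0.4 [0.653 0.196 0.078] [ 1.4 14.4  0. ] 0.682
0.3 [0.66  0.205 0.078] [ 2.2 15.2  0. ] 0.691
0.2 [0.665 0.215 0.078] [ 3.1 15.9  0. ] 0.699
0.1 [0.67  0.225 0.078] [ 4.1 16.5  0. ] 0.707
-0.0 [0.674 0.236 0.078] [ 5.1 16.9  0. ] 0.714
-0.1 [0.677 0.248 0.078] [ 6.2 17.4  0. ] 0.72
```

>>> arm_command(increments=[{"dx": 0,"dy": 0,"dz": -4.5,"wx": 0,"wy": 0,"wz": 0,"grip": 0},{"dx": 0,"dy": -3,"dz": -5,"wx": 0,"wy": 0,"wz": 0,"grip": 0},{"dx": 0.5,"dy": -7,"dz": -5,"wx": 0,"wy": 0,"wz": 0,"grip": 0},{"dx": 1,"dy": -11,"dz": -5,"wx": 0,"wy": 0,"wz": 0,"grip": 0},{"dx": 1.5,"dy": -15,"dz": -5,"wx": 0,"wy": 0,"wz": 0,"grip": 0},{"dx": 1.5,"dy": -17.5,"dz": -5,"wx": 0,"wy": 0,"wz": 0,"grip": 0},{"dx": 1.5,"dy": -17.7,"dz": -5,"wx": 0,"wy": 0,"wz": 0,"grip": 0},{"dx": 1.5,"dy": -17.7,"dz": -5,"wx": 0,"wy": 0,"wz": 0,"grip": 0},{"dx": 1.5,"dy": -17.7,"dz": -5,"wx": 0,"wy": 0,"wz": 0,"grip": 0}])

```text
clock: 16.4
eef_pos: [0.509, 0.1668, 0.1745]
tool_rot: [0.665, 0.747, 0.001, 0.0]
ft_force: [-0.2, -0.2, 0.2]
grip_width: -0.0002
grasp_force: 0.0
```

Run:
```python
from h import *
S=door(1.593,.10,extra=.025); go(S,1.688)
```

```text
clock 16.4 tcp [0.509  0.1668 0.1745] w -0.0002 d cm [-0.16  0.21  9.65] rot [ 0.0019 -0.0006 -0.0007]
```

>>> arm_command(increments=[{"dx": -0.2,"dy": 0.2,"dz": 3,"wx": 0.002,"wy": 0,"wz": 0,"grip": 0},{"dx": -0.2,"dy": 0.2,"dz": 6,"wx": 0.002,"wy": 0,"wz": 0,"grip": 0},{"dx": -0.2,"dy": 0.2,"dz": 8.5,"wx": 0.002,"wy": 0,"wz": 0,"grip": 0},{"dx": -0.2,"dy": 0.2,"dz": 9.6,"wx": 0.002,"wy": 0,"wz": 0,"grip": 0},{"dx": -0.2,"dy": 0.2,"dz": 9.6,"wx": 0.002,"wy": 0,"wz": 0,"grip": 0},{"dx": -0.2,"dy": 0.2,"dz": 9.6,"wx": 0.002,"wy": 0,"wz": 0,"grip": 0}])

```text
clock: 17.0
eef_pos: [0.511, 0.1653, 0.0787]
tool_rot: [0.665, 0.747, -0.0, -0.0]
ft_force: [-0.0, 0.2, 0.3]
grip_width: -0.0002
grasp_force: 0.0
```

>>> arm_command(increments=[{"dx": 0,"dy": 1.2,"dz": 0,"wx": 0,"wy": 0,"wz": 0,"grip": 0},{"dx": 0,"dy": 2.4,"dz": 0,"wx": 0,"wy": 0,"wz": 0,"grip": 0},{"dx": -0.5,"dy": 3.3,"dz": 0,"wx": 0,"wy": 0,"wz": 0,"grip": 0},{"dx": -0.8,"dy": 4.3,"dz": 0,"wx": 0,"wy": 0,"wz": 0,"grip": 0},{"dx": -1.1,"dy": 5.3,"dz": 0,"wx": 0,"wy": 0,"wz": 0,"grip": 0},{"dx": -1.2,"dy": 6.3,"dz": 0,"wx": 0,"wy": 0,"wz": 0,"grip": 0},{"dx": -1.3,"dy": 7.4,"dz": 0,"wx": 0,"wy": 0,"wz": 0,"grip": 0},{"dx": -1.3,"dy": 8.4,"dz": 0,"wx": 0,"wy": 0,"wz": 0,"grip": 0},{"dx": -1.1,"dy": 9.5,"dz": 0,"wx": 0,"wy": 0,"wz": 0,"grip": 0},{"dx": -0.8,"dy": 10.6,"dz": 0,"wx": 0,"wy": 0,"wz": 0,"grip": 0}])

```text
clock: 18.0
eef_pos: [0.6168, 0.1692, 0.0777]
tool_rot: [0.665, 0.747, -0.001, -0.001]
ft_force: [-0.9, -1.4, -0.1]
grip_width: -0.0001
grasp_force: 0.4
```

>>> arm_command(increments=[{"dx": 0.4,"dy": 1.0,"dz": 0,"wx": 0,"wy": 0,"wz": 0,"grip": 0},{"dx": 0.9,"dy": 2.0,"dz": 0,"wx": 0,"wy": 0,"wz": 0,"grip": 0},{"dx": 1.5,"dy": 2.9,"dz": 0,"wx": 0,"wy": 0,"wz": 0,"grip": 0},{"dx": 2.2,"dy": 3.8,"dz": 0,"wx": 0,"wy": 0,"wz": 0,"grip": 0},{"dx": 3.0,"dy": 4.6,"dz": 0,"wx": 0,"wy": 0,"wz": 0,"grip": 0},{"dx": 3.9,"dy": 5.3,"dz": 0,"wx": 0,"wy": 0,"wz": 0,"grip": 0},{"dx": 4.5,"dy": 5.6,"dz": 0,"wx": 0,"wy": 0,"wz": 0,"grip": 0},{"dx": 5.0,"dy": 5.9,"dz": 0,"wx": 0,"wy": 0,"wz": 0,"grip": 0},{"dx": 5.3,"dy": 6.0,"dz": 0,"wx": 0,"wy": 0,"wz": 0,"grip": 0}])

```text
clock: 18.9
eef_pos: [0.6699, 0.2293, 0.0776]
tool_rot: [0.665, 0.747, -0.001, -0.0]
ft_force: [-0.4, -1.5, -0.3]
grip_width: -0.0001
grasp_force: 0.5
```

>>> arm_command(increments=[{"dx": 0.2,"dy": 0.05,"dz": 0,"wx": 0,"wy": 0,"wz": 0,"grip": 0},{"dx": 0.4,"dy": 0.1,"dz": 0,"wx": 0,"wy": 0,"wz": 0,"grip": 0},{"dx": 0.6,"dy": 0.1,"dz": 0,"wx": 0,"wy": 0,"wz": 0,"grip": 0},{"dx": 0.6,"dy": 0.1,"dz": 0,"wx": 0,"wy": 0,"wz": 0,"grip": 0}])

```text
clock: 19.3
eef_pos: [0.67, 0.2298, 0.0777]
tool_rot: [0.666, 0.746, -0.004, 0.002]
ft_force: [0.6, -11.6, 1.1]
grip_width: -0.0001
grasp_force: 6.0
```

>>> arm_command(increments=[{"dx": 0.2,"dy": 0,"dz": 0,"wx": 0,"wy": 0,"wz": 0,"grip": 0},{"dx": 0.4,"dy": 0,"dz": 0,"wx": 0,"wy": 0,"wz": 0,"grip": 0},{"dx": 0.5,"dy": 0,"dz": 0,"wx": 0,"wy": 0,"wz": 0,"grip": 0},{"dx": 0.5,"dy": 0,"dz": 0,"wx": 0,"wy": 0,"wz": 0,"grip": 0}])

```text
clock: 19.7
eef_pos: [0.671, 0.2348, 0.0779]
tool_rot: [0.666, 0.746, -0.003, 0.003]
ft_force: [5.0, -12.1, -2.4]
grip_width: -0.0002
grasp_force: 5.9
```

>>> arm_command(increments=[{"dx": 0.2,"dy": 0,"dz": 0,"wx": 0,"wy": 0,"wz": 0,"grip": 0},{"dx": 0.4,"dy": 0,"dz": 0,"wx": 0,"wy": 0,"wz": 0,"grip": 0},{"dx": 0.4,"dy": 0,"dz": 0,"wx": 0,"wy": 0,"wz": 0,"grip": 0}])

```text
clock: 20.0
eef_pos: [0.6709, 0.2348, 0.0779]
tool_rot: [0.667, 0.745, -0.005, 0.005]
ft_force: [5.5, -20.3, 0.7]
grip_width: -0.0001
grasp_force: 10.2
```

Force rises with no motion, so the door is seated. I'll retreat and check.

>>> arm_command(increments=[{"dx": -1.5,"dy": -0.2,"dz": 0,"wx": 0,"wy": 0,"wz": 0,"grip": 0},{"dx": -4,"dy": -0.2,"dz": 0,"wx": 0,"wy": 0,"wz": 0,"grip": 0},{"dx": -8,"dy": -0.2,"dz": -3,"wx": 0,"wy": 0,"wz": 0,"grip": 0},{"dx": -11,"dy": -0.2,"dz": -8,"wx": 0,"wy": 0,"wz": 0,"grip": 0},{"dx": -11,"dy": -0.2,"dz": -12,"wx": 0,"wy": 0,"wz": 0,"grip": 0},{"dx": -11,"dy": -0.2,"dz": -14,"wx": 0,"wy": 0,"wz": 0,"grip": 0},{"dx": -11,"dy": -0.2,"dz": -14,"wx": 0,"wy": 0,"wz": 0,"grip": 0},{"dx": -11,"dy": -0.2,"dz": -14,"wx": 0,"wy": 0,"wz": 0,"grip": 0}])

```text
clock: 20.8
eef_pos: [0.6798, 0.135, 0.2182]
tool_rot: [0.664, 0.747, -0.0, -0.001]
ft_force: [-0.7, -0.0, -0.8]
grip_width: -0.0001
grasp_force: 0.0
```

Run:
```python
from h import *
o=monitor.get_obs(); snap('wrist','w9'); z=load('w9'); print(o['clock'],o['eef_pos'].round(4),o['ft_force'].round(1))
P=cloud(z); Z=P[...,2]; q=P-F; a=q@ex; b=q@ey
m=(Z>.096)&(Z<.11)&(a<.02)&(a>-.08)
L=[]
for bb in np.arange(-.085,.09,.01):
    k=m&(abs(b-bb)<.003)
    if k.sum()>3: L.append((bb,a[k].min()))
L=np.array(L); print(L.round(4).tolist()); print('door angle ~',np.polyfit(L[:,0],L[:,1],1))
```

```text
20.8 [0.6798 0.135  0.2182] [-0.7 -0.  -0.8]
[[-0.085, -0.0361], [-0.075, -0.036], [-0.065, -0.036], [-0.055, -0.0359], [-0.045, -0.036], [-0.035, -0.0361], [-0.025, -0.036], [-0.015, -0.036], [-0.005, -0.036], [0.005, -0.0358], [0.015, -0.0359], [0.025, -0.0359], [0.035, -0.0358], [0.045, -0.0358], [0.055, -0.0358], [0.065, -0.0358], [0.075, -0.0358], [0.085, -0.0359]]
door angle ~ [ 0.00152587 -0.03591961]
```

The door's outer face is 36 mm out along its whole width and parallel to the front to about 0.002 rad, so it is shut.

```bash
python3 -c "
from workcell import job
print(job.job_done())"
```

```text
the job is handed in; nothing more can be done
None
```

The carrier is fully home in the cabinet (tab 24.9 mm out, 25 expected), the door is shut on its catch to about 0.002 rad, the arm is clear, and the job was handed in at about 21 s; no verdict came back, and I did not re-measure the jar, brush and offcut, though no move went near them.

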